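# Bench-test a salvaged freewheel with its lever

### The job

Nobody noted which way the salvaged freewheel on the bench stand grips, so test it with its lever: push the upright grip both ways to find the way that takes the sprocket along, and pump the lever that way, letting it spin loose on the way back, until the sprocket's long arm is up against a stop post; there keep leaning on the grip gently but firmly, at about 10 N, for a full second. Then swing the lever loosely back to the other end of its travel and leave it there, with the arm still up against its post. Push the grip without clamping it, move the sprocket only through the lever, and leave the other things on the bench where they lie.

Things in the scene. Friction and masses are not known exactly. Their poses are not given: they have to be found in the camera images.
- stand: Fixed test stand: dark steel plate 220 x 240 x 12 mm, vertical spindle at its centre. Origin: spindle axis at bench height, z up. The lever points to -x when its joint reads 0, the sprocket's arm to +x when its joint reads 0. Two upright steel stop posts, 18 mm thick, tops 58 mm over the bench, stand 95 mm from the axis, 111 degrees left and right of +x.
- lever (a joint): Lever angle (rad), anticlockwise from above positive, 0 at the stand's -x; rubber end stops at -0.75 and 0.75; stays where left. Loose way: about 0.5 N at the grip, up to 4 N at the click every 0.21 rad. Gripping way: up to 0.21 rad free play, then it carries the sprocket along one to one at 3 to 5 N. Which way grips varies, cannot be seen, and never changes during a run.
- handle: The lever: dark hub cap and pawl housing (top 95 mm over the bench), a steel flat 30 mm wide (top 72 mm) out to 145 mm from the spindle axis, and an upright black rubber grip near its end. Origin: spindle axis, 54 mm over the bench; the lever points along its -x. Pushing or clamping it with over 45 N counts as forcing it.
- grip (a point): Point on the axis of the upright black round grip, 26 mm in diameter, 130 mm from the spindle axis. The grip stands from 70 to 150 mm over the bench; this point is 120 mm over the bench. It can be pushed with shut fingers from either side or with open fingers straddling it.
- wheel (a joint): Sprocket angle (rad), anticlockwise from above positive, 0 when its arm points to the stand's +x. The arm is up against a post at +1.75 or -1.75 and yields about 0.01 there when pressed. Stiff bearing (0.45 N m): stays where left. Starts within 0.35 of 0; the lever drives it only in the gripping way.
- sprocket: The flat steel sprocket, 145 mm over its teeth, 36 to 50 mm over the bench under the lever, with one steel arm 18 mm wide reaching to 108 mm from the spindle axis. Not to be touched. Origin: on the spindle axis, 36 mm over the bench; its arm lies along its +x.
- sprocket_tip (a point): Outer end of the sprocket's arm, on its top face, 108 mm from the spindle axis, 48 mm over the bench.
- spanner: Loose steel spanner, 160 mm long, lying beside the stand. Origin: under its middle.
- jar: White ceramic cup, 72 mm across, 75 mm high, beside the stand. Origin: centre of its underside.
- battery: Blue battery pack, 105 x 60 x 36 mm, with a small connector on one end, lying just beyond the stand. Origin: centre of its underside.
- reel: Reel with black flanges, 96 mm across, 30 mm high, on the right. Origin: centre of its underside.
- driver: Screwdriver, 190 mm long, on the left. Origin: under its middle.
- charger: Black charger box, 130 x 75 x 45 mm, on the right. Origin: centre of its underside.
- bracket: Bent aluminium bracket, 120 x 50 mm, 50 mm high at its upright end, on the left. Origin: centre of its foot's underside.

How it is judged:
On the way:
1. the sprocket's arm is up against a stop post and the lever's grip is being leaned on with at least 6 N for 0.4 s ((value of joint wheel above 1.72 rad or value of joint wheel below -1.72 rad) and contact force between the fingers and handle above 6 N), for 0.4 s.
At the end, for the whole second after the job is handed in: The sprocket's arm stands within 0.05 rad (5 mm) of a stop post, the lever rests within 0.17 rad (22 mm) of the end of its travel on the loose side (lever angle of the opposite sign to the sprocket's), and both are at rest (((value of joint wheel above 1.7 rad and value of joint lever below -0.58 rad) or (value of joint wheel below -1.7 rad and value of joint lever above 0.58 rad)) and velocity of joint lever between -0.05 and 0.05 rad/s and velocity of joint wheel between -0.05 and 0.05 rad/s); the robot touches nothing.
It fails at once if the robot touches the sprocket or its arm (contact force between any of the fingers, the arm and sprocket above 1 N).
It fails at once if the lever is forced or clamped with more than 45 N (contact force between any of the fingers, the arm and handle above 45 N).
It fails at once if another thing on the bench is shifted by more than 30 mm (distance of any of spanner, jar, battery, reel, driver, charger, bracket from where it was at the start of the episode above 0.03 m).
It also fails if it takes over 72 s, if anything falls off the work surface, if the arm or the gripper's body presses on something with over 40 N, if the wrist force passes 120 N, or if a joint passes its speed limit or range.

### The arm

A 6-joint arm with a two-finger parallel gripper is mounted at the origin on the work surface. World frame = base frame: x ahead of the robot, y to its left, z up, the work surface at z = 0. Lengths are in m, angles in rad, forces in N, time in s.
With the tool pointing down it reaches from about 0.375 to 0.925 m from the base axis. Payload 5.7 kg.
Tool frame: the origin (TCP) lies at the very end of the fingers, on their centre line; the grasp point (between the pads) lies 19 mm behind it; z points along the fingers, y is the line along which they close (so a half turn about z gives the same grasp; the last joint's range is limited). The gripper opens to 88 mm and grips with 3 to 60 N. Pads are 20 mm wide; open, the fingers measure 115 mm over their backs; the gripper's body (75 mm by 178 mm) begins 61 mm behind the grasp point.
Start: joints at [-1.462, 0.359, 1.51, -0, 1.272, -0.115], TCP at [0.133, -0.585, 0.193] pointing down, gripper open.
Joint ranges: [-2.97, 2.97], [-1.01, 2.36], [0.21, 2.38], [-0.96, 4.11], [0.2, 2.71], [-2.98, 2.98]. Speed limits (rad/s): [2.39, 2.39, 3.14, 3.14, 3.14, 3.14].

### API

Orientations are given as a rotation vector (axis times angle).
In Python, from plant import observe, get_image, finish_job gives the robot as it stands. The module is installed in compiled form; this text tells all that it offers.
- The arm moves only by the shell command python3 -m handwheel 'ROWS' [OPENING] [FORCE]. ROWS is JSON, a list that holds one entry, the list of rows, each a list of 6 numbers: the shift along the world's x, y, z in mm, then the turn, a rotation vector about the world's x, y, z in degrees. In form: [[[x, y, z, ax, ay, az], ...]]. A call has 1 to 20 rows; each row shifts and turns the commanded pose from where the row before left it; what a row does not reach is not made up. A row lasts 1/10 s, in which the tool goes at most 50 mm and 8.59 degrees, less where a joint would pass 70% of its speed; a pose out of reach is approached as far as the arm can. A call with a gripper value outside its range is refused whole. OPENING is the closure, from -1 (fully open) to 1 (shut), so that 0 is half open, set as the call begins (- or left out, the last holds). The fingers move at their own pace and stop on an object; FORCE is the grip in N (left out, the last holds). Time passes only in rows, so rows that do not move let the fingers close. It gives the time, the measured TCP pose, the force, the opening and the grip force at its end, in the units of the state.
- observe(): the state, without advancing time (a new reading comes with each control period).
- get_image(name): name is "side" or "top" or "wrist"; returns a dict with "image" (384x512x3 uint8, red, green, blue), "K" (3x3 intrinsics, pixels), "extrinsics" (4x4, takes a point from world to camera coordinates); the wrist camera has in their place "mount" (4x4, takes a point from camera to tool coordinates, whose origin is the TCP and whose axes are the flange's). Camera axes: x right, y down, z forward; pixel columns grow to the right and rows downward; lengths in m; the calibration is good to about 2 mm. A picture is of the moment at which its call begins: read the wrist's pose just before it. There is no depth.
- finish_job(): hands the job in; it is judged then, once.
The state is a dict: "time_s": time; "qpos": joint angles; "dq": joint speeds; "effort": joint torques, N m; "tcp_pos": TCP position; "tool_rot": TCP orientation; "wrist_force": force on the tool from outside, world axes, zero at the start; "moment": the same for the moment, N m; "grip_width": finger opening in m; "grasp_force": force on a finger pad.
Only numpy, scipy, OpenCV 4.12 (cv2) and the standard library are available. Lean on these libraries where they do the work, as an engineer would, in place of code of your own. Each camera call takes 0.05 s, during which the arm holds its last target. There are 200 camera calls.

## Working session

There is one attempt and no reset: what is moved stays moved. The work goes in short steps, Python scripts to look and compute and a shell command to move; the robot and the scene stay as the last step left them, time stands still between calls to the robot, and variables do not carry over. Pictures are saved under pics/ and viewed, at most 10 in all, crops included, and the job is handed in when it is done.

```bash
mkdir -p pics; python3 - <<'E'
from plant import *
import cv2
for n in("top","side"):
    d=get_image(n); cv2.imwrite(f"pics/{n}0.png",d["image"][:,:,::-1]); print(d["K"],d["extrinsics"])
print(observe())
E
```

```text
[[365.04183834   0.         255.48919553]
 [  0.         365.04183834 189.55076515]
 [  0.           0.           1.        ]] [[ 0.01169566 -0.99973868 -0.0196414   0.01256209]
 [-0.99500884 -0.00968912 -0.0993153   0.60871743]
 [ 0.09909904  0.02070492 -0.99486214  1.23947822]
 [ 0.          0.          0.          1.        ]]
[[348.45749552   0.         257.95480579]
 [  0.         348.45749552 189.44516744]
 [  0.           0.           1.        ]] [[-0.83894713 -0.54413727 -0.00907452  0.50306611]
 [-0.28441039  0.45259636 -0.84514334  0.25418611]
 [ 0.46398108 -0.70644969 -0.53446271  0.92731463]
 [ 0.          0.          0.          1.        ]]
{'time_s': 0.1, 'qpos': array([-1.46211454e+00,  3.59430222e-01,  1.51132897e+00, -2.06965478e-05,
        1.27248808e+00, -1.15089021e-01]), 'dq': array([-5.36714477e-05, -1.07207871e-03, -3.41766337e-03,  4.92148432e-04,
        7.98754004e-04, -5.59976971e-04]), 'effort': array([-5.41693896e-05, -5.16355956e+01, -2.71406758e+01,  6.76946947e-02,
        2.76269781e-02, -3.05169829e-05]), 'tcp_pos': array([ 0.1330622 , -0.58436852,  0.19199351]), 'tool_rot': array([-3.12030399e+00, -3.50590226e-01,  2.27277748e-05]), 'wrist_force': array([-0.42199891,  0.71543523, -0.4728183 ]), 'moment': array([ 0.00701399, -0.00894618,  0.03704862]), 'grasp_force': 0.0, 'grip_width': 0.08786721018198429}
```

View pics/top0.png

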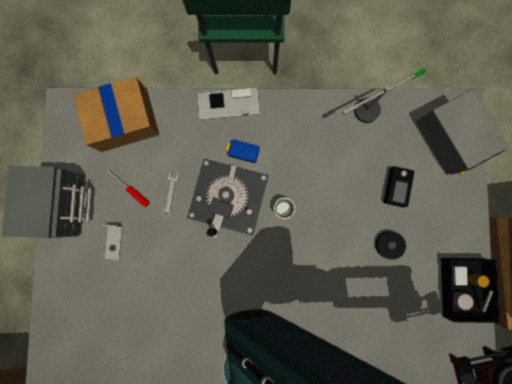

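View pics/side0.png

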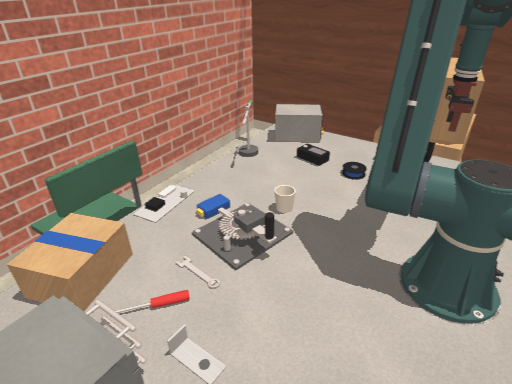

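The top view shows the stand around (228,196), the black grip around (212,231) and the sprocket arm pointing up towards (233,168). The cup is at (283,208) and the battery at (242,151).

```bash
cat > h.py <<'E'
from plant import *
import cv2,numpy as np
def ray(d,u,v,z):
    E=d["extrinsics"];R=E[:3,:3];c=-R.T@E[:3,3]
    r=R.T@np.linalg.inv(d["K"])@[u,v,1]; return c+r*(z-c[2])/r[2]
def proj(d,p):
    E=d["extrinsics"];q=d["K"]@(E[:3,:3]@np.array(p)+E[:3,3]); return q[:2]/q[2]
E
python3 - <<'E'
from h import *
d=get_image("top"); a=d["image"][145:250,175:305]
s=get_image("side")["image"][180:270,180:310]
b=np.vstack([cv2.resize(a,(780,600),interpolation=cv2.INTER_CUBIC)]) 
cv2.imwrite("pics/c1.png",b[:,:,::-1][:,:])
g=cv2.cvtColor(d["image"],cv2.COLOR_RGB2GRAY); print(g[240,210:225],g[196,180:200])
m=np.zeros_like(g); m[150:245,182:275]=(g[150:245,182:275]<85)*255
m=cv2.morphologyEx(m,cv2.MORPH_OPEN,np.ones((3,3)))
c=max(cv2.findContours(m,0,2)[0],key=cv2.contourArea); r=cv2.minAreaRect(c);print(r,ray(d,*r[0],.012))
for p in cv2.boxPoints(r): print(p,ray(d,*p,.012))
E
```

```text
[117 117 114 116 115 116 116 114 113 116 116 116 114 115 114] [116 114 115 114 115 117 117 120 113 114 117 116 105  83  61  61  72 101
 130 132]
((225.97366333007812, 201.97706604003906), (68.09175872802734, 74.36994934082031), 14.470293045043945) [0.56537586 0.12295997 0.012     ]
[183.71611 229.47513] [0.46731745 0.26941864 0.012     ]
[202.29951 157.46439] [0.72368062 0.21079391 0.012     ]
[268.2312 174.479 ] [ 0.66446436 -0.02503718  0.012     ]
[249.64781 246.48975] [0.41126653 0.03745384 0.012     ]
```

View pics/c1.png

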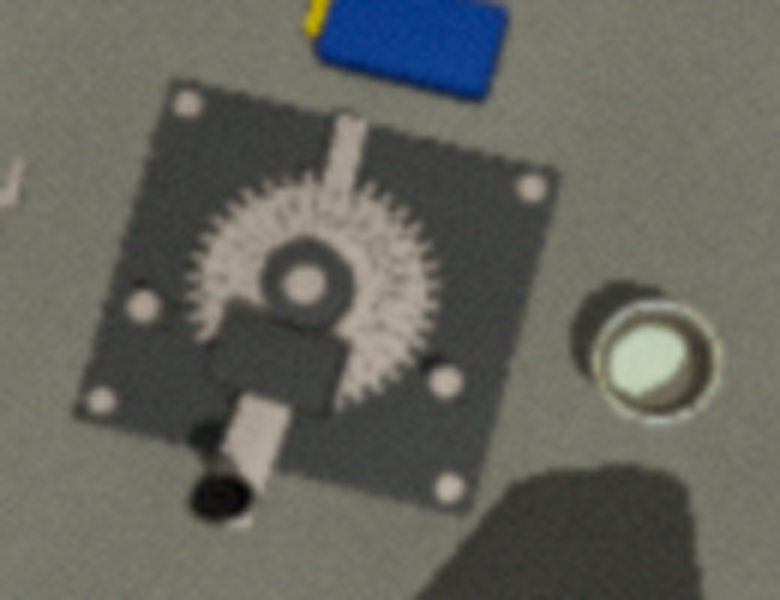

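The crop shows the plate corners at (173,80), (558,170), (468,515) and (77,412). The post tops are at (142,305) and (445,382), the grip top at (222,495) and the arm tip at (350,118).

```bash
python3 - <<'E'
from h import *
d=get_image("top")
f=lambda u,v,z: ray(d,175+u/6-.5,145+v*105/600-.5,z)
C=np.array([f(*p,.012) for p in[(173,80),(558,170),(468,515),(77,412)]]);c=C.mean(0);print(C,c)
P=[f(142,305,.058),f(445,382,.058)];g=f(222,495,.15);t=f(350,118,.048);cap=f(305,285,.095)
print(P,g,t,cap)
yaw=np.arctan2(*(P[0]-P[1])[1::-1])-np.pi/2;print("yaw",yaw, np.arctan2(*((C[0]-C[3])[1::-1])))
# axis from posts
w=np.mean(P,0)[:2]+95e-3*np.cos(np.radians(69))*np.array([np.cos(yaw),np.sin(yaw)]);print("axis",w)
for a,n in((g,"grip"),(t,"tip")):
    v=a[:2]-w;print(n,np.hypot(*v),np.arctan2(v[1],v[0])-yaw)
print("jar",f(655,360,.075),"spanner",f(10,185,0))
E
```

```text
[[ 0.71996252  0.20699362  0.012     ]
 [ 0.6652598  -0.02244187  0.012     ]
 [ 0.45233209  0.02804774  0.012     ]
 [ 0.5124646   0.25805717  0.012     ]] [0.58750475 0.11766416 0.012     ]
[array([0.57541142, 0.21343103, 0.058     ]), array([0.53144732, 0.0407363 , 0.058     ])] [0.46489023 0.15240476 0.15      ] [0.69081931 0.09806228 0.048     ] [0.58513819 0.11714585 0.095     ]
yaw -0.2492816938347937 -0.2412970422005661
axis [0.58642199 0.11868451]
grip 0.12612305482917338 3.1202221683912823
tip 0.10641464228907249 0.05425654508773611
jar [ 0.54487587 -0.07651949  0.075     ] spanner [0.65453972 0.3050996  0.        ]
```

```bash
python3 -m handwheel '[[[29,28,1,0,0,7.65],[29,28,1,0,0,7.65],[29,28,1,0,0,7.65],[29,28,1,0,0,7.65],[29,28,1,0,0,7.65],[29,28,1,0,0,7.65],[29,28,1,0,0,7.65],[29,28,1,0,0,7.65],[29,28,1,0,0,7.65],[29,28,1,0,0,7.65],[4,45,0,0,0,7.65],[4,45,0,0,0,7.65],[4,45,0,0,0,7.65],[4,45,0,0,0,7.65],[4,45,0,0,0,7.65],[4,45,0,0,0,7.65],[4,45,0,0,0,7.65],[4,45,0,0,0,7.65],[4,45,0,0,0,7.65],[4,45,0,0,0,7.65]]]' -1; python3 -m handwheel '[[[0,0,0,0,0,0],[0,0,0,0,0,0],[0,0,0,0,0,0]]]'
python3 - <<'E'
from h import *
o=observe();print(o["qpos"])
d=get_image("wrist");print(d["mount"]);cv2.imwrite("pics/w1.png",d["image"][:,:,::-1])
E
```

```text
time_s: 2.25
tcp_pos: [0.463, 0.1469, 0.2029]
tool_rot: [0.379, 3.118, -0.0]
wrist_force: [1.5, 0.1, -0.4]
grip_width: 0.0881
grasp_force: 0.0
time_s: 2.55
tcp_pos: [0.4629, 0.144, 0.2026]
tool_rot: [-0.39, -3.117, 0.001]
wrist_force: [-0.3, 0.3, 0.4]
grip_width: 0.0878
grasp_force: 0.0
[ 1.59610423e-01  1.82670357e-01  1.73689507e+00 -7.62849554e-04
  1.22269250e+00 -1.16190993e+00]
[[ 6.41840094e-04 -9.63987805e-01 -2.65945671e-01  7.39130076e-02]
 [ 9.99999791e-01  6.39162156e-04  9.66191198e-05 -2.21583808e-04]
 [ 7.68427550e-05 -2.65945677e-01  9.63988014e-01 -1.92664654e-01]
 [ 0.00000000e+00  0.00000000e+00  0.00000000e+00  1.00000000e+00]]
```

View pics/w1.png

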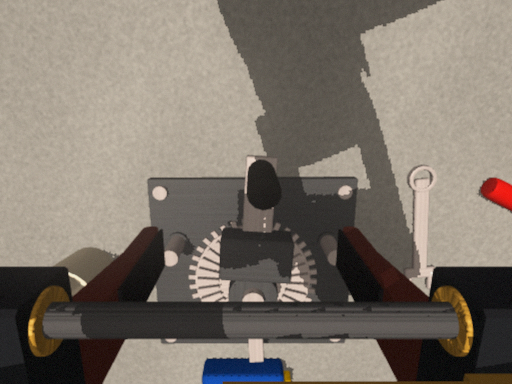

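The wrist view shows the grip at about (263,185), centred laterally between the open fingers, with the arm at (256,348). I'll descend to straddle it.

```bash
python3 -m handwheel '[[[-3,6,0,0,0,0],[0,0,-20,0,0,0],[0,0,-20,0,0,0],[0,0,-20,0,0,0],[0,0,-20,0,0,0],[0,0,-18,0,0,0],[0,0,0,0,0,0],[0,0,0,0,0,0]]]' 0 5; python3 -c "
import numpy as np
w=np.array([586,118])
for L in np.arange(-.75,.76,.15):
    a=2.896+L;print(round(L,2),(w+128*np.array([np.cos(a),np.sin(a)])).round(1))"
```

```text
time_s: 3.4
tcp_pos: [0.4601, 0.1505, 0.1049]
tool_rot: [-0.39, -3.117, 0.0]
wrist_force: [-1.0, 0.3, -0.4]
grip_width: 0.044
grasp_force: 0.0
-0.75 [516.4 225.4]
-0.6 [501.1 213.8]
-0.45 [487.7 200. ]
-0.3 [476.6 184.4]
-0.15 [467.9 167.3]
0.0 [461.8 149.1]
0.15 [458.6 130.2]
0.3 [458.2 111. ]
0.45 [460.7  92. ]
0.6 [466.   73.6]
0.75 [473.9  56.1]
```

```bash
for i in 1; do python3 -m handwheel '[[[3,9,0,0,0,-4.3],[3,9,0,0,0,-4.3],[4,9,0,0,0,-4.3],[5,8,0,0,0,-4.3]]]'; python3 -m handwheel '[[[5,8,0,0,0,-4.3],[6,8,0,0,0,-4.3]]]'; python3 -m handwheel '[[[7,7,0,0,0,-4.3],[7,7,0,0,0,-4.3]]]'; done
python3 - <<'E'
from h import *
d=get_image("top"); a=d["image"][145:250,175:305]
cv2.imwrite("pics/c2.png",cv2.resize(a,(780,600),interpolation=cv2.INTER_CUBIC)[:,:,::-1])
E
```

```text
time_s: 3.8
tcp_pos: [0.476, 0.1862, 0.1062]
tool_rot: [0.855, 3.021, 0.001]
wrist_force: [-0.3, 0.1, -0.7]
grip_width: 0.0441
grasp_force: 0.3
time_s: 4.0
tcp_pos: [0.4871, 0.2021, 0.1062]
tool_rot: [1.079, 2.949, 0.001]
wrist_force: [-0.3, -1.2, -0.2]
grip_width: 0.044
grasp_force: 0.3
time_s: 4.2
tcp_pos: [0.5011, 0.2161, 0.1062]
tool_rot: [1.297, 2.86, 0.001]
wrist_force: [0.0, -1.9, 0.6]
grip_width: 0.044
grasp_force: 0.5
```

View pics/c2.png

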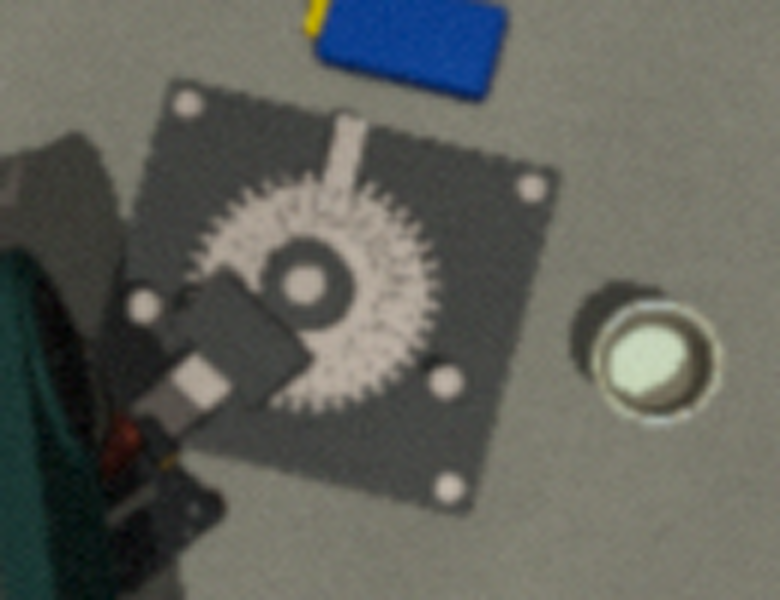

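The lever turned about -0.5 rad while the arm tip stayed at (350,118), so negative is the loose way. Positive should grip, so I'll drive that way.

```bash
python3 -m handwheel '[[[-7,-7,0,0,0,4.3],[-6,-7,0,0,0,4.3],[-6,-8,0,0,0,4.3],[-5,-8,0,0,0,4.3],[-5,-8,0,0,0,4.3],[-4,-9,0,0,0,4.3],[-3,-9,0,0,0,4.3],[-3,-9,0,0,0,4.3]]]'; python3 -m handwheel '[[[-2,-9,0,0,0,4.3],[-1,-10,0,0,0,4.3],[-1,-9,0,0,0,4.3],[0,-10,0,0,0,4.3]]]'; python3 -m handwheel '[[[1,-9,0,0,0,4.3],[1,-10,0,0,0,4.3],[2,-9,0,0,0,4.3],[3,-9,0,0,0,4.3],[4,-9,0,0,0,4.3],[4,-8,0,0,0,4.3],[0,0,0,0,0,0]]]'
python3 - <<'E'
from h import *
d=get_image("top"); a=d["image"][145:250,175:305]
cv2.imwrite("pics/c3.png",cv2.resize(a,(780,600),interpolation=cv2.INTER_CUBIC)[:,:,::-1])
E
```

```text
time_s: 5.05
tcp_pos: [0.461, 0.1519, 0.1059]
tool_rot: [0.382, 3.118, 0.004]
wrist_force: [-1.7, 5.1, 0.6]
grip_width: 0.044
grasp_force: 2.3
time_s: 5.45
tcp_pos: [0.4564, 0.1136, 0.1058]
tool_rot: [0.089, -3.14, -0.003]
wrist_force: [-2.9, 4.3, 3.1]
grip_width: 0.0443
grasp_force: 2.3
time_s: 6.15
tcp_pos: [0.4717, 0.0584, 0.1055]
tool_rot: [0.783, -3.042, -0.0]
wrist_force: [-2.0, 1.3, 0.2]
grip_width: 0.0437
grasp_force: 0.9
```

View pics/c3.png

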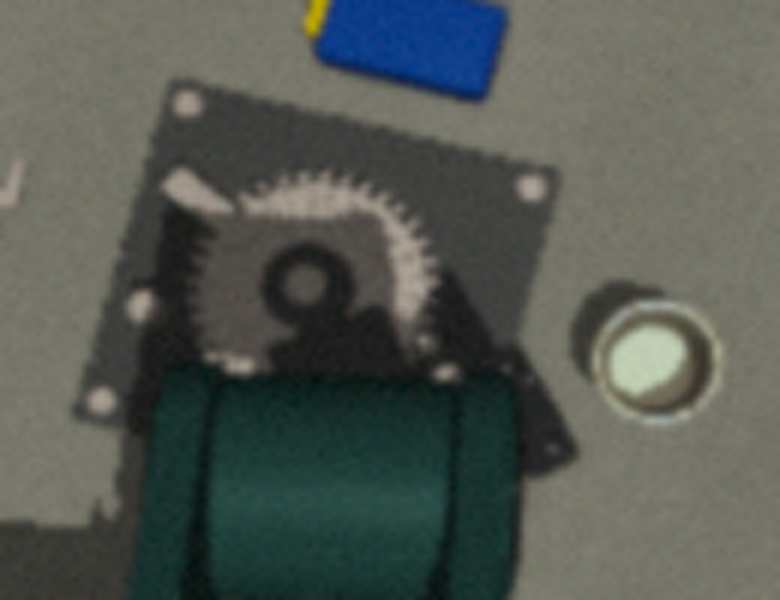

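The arm tip moved to about (178,180) and the sprocket is turning positive, so positive grips. I'll go back loosely.

```bash
python3 -m handwheel '[[[-4,8,0,0,0,-4.3],[-4,9,0,0,0,-4.3],[-3,9,0,0,0,-4.3],[-2,9,0,0,0,-4.3],[-1,10,0,0,0,-4.3],[-1,9,0,0,0,-4.3],[0,10,0,0,0,-4.3],[1,9,0,0,0,-4.3],[1,10,0,0,0,-4.3],[2,9,0,0,0,-4.3],[3,9,0,0,0,-4.3],[3,9,0,0,0,-4.3],[4,9,0,0,0,-4.3],[5,8,0,0,0,-4.3],[5,8,0,0,0,-4.3],[6,8,0,0,0,-4.3],[0,0,0,0,0,0]]]'
python3 - <<'E'
from h import *
d=get_image("top"); a=d["image"][145:250,175:305]
t=ray(d,175+178/6-.5,145+180*.175-.5,.048)
print("old tip",np.arctan2(t[1]-.118,t[0]-.586)+.245)
cv2.imwrite("pics/c4.png",cv2.resize(a,(780,600),interpolation=cv2.INTER_CUBIC)[:,:,::-1])
E
```

```text
time_s: 7.9
tcp_pos: [0.4888, 0.2031, 0.1055]
tool_rot: [1.075, 2.949, 0.003]
wrist_force: [-0.3, -0.3, 0.7]
grip_width: 0.044
grasp_force: 0.0
old tip 1.1160460521989095
```

View pics/c4.png

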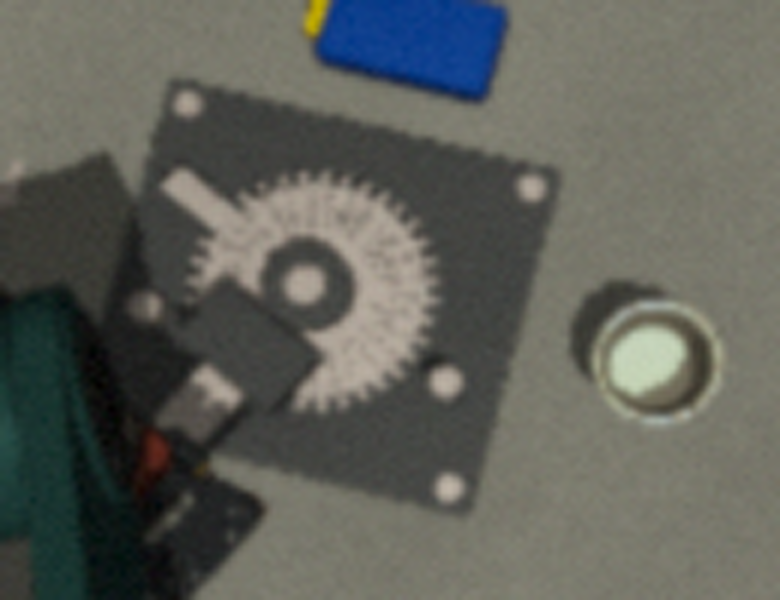

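The arm held at (178,180), about 1.12 rad, on the return. Now the second stroke, going slowly near the stop.

```bash
python3 -m handwheel '[[[-6,-8,0,0,0,4.3],[-5,-8,0,0,0,4.3],[-5,-8,0,0,0,4.3],[-4,-9,0,0,0,4.3],[-3,-9,0,0,0,4.3],[-3,-9,0,0,0,4.3],[-2,-9,0,0,0,4.3],[-1,-10,0,0,0,4.3],[0,-5,0,0,0,2.2],[0,-5,0,0,0,2.2],[0,0,0,0,0,0]]]'; for i in 1 2 3 4; do :; done; python3 -m handwheel '[[[0,-5,0,0,0,2.2],[0,0,0,0,0,0]]]';python3 -m handwheel '[[[0,-5,0,0,0,2.2],[0,0,0,0,0,0]]]'
```

```text
time_s: 9.05
tcp_pos: [0.4568, 0.1219, 0.1048]
tool_rot: [-0.031, -3.14, -0.001]
wrist_force: [-1.9, 1.8, -1.1]
grip_width: 0.044
grasp_force: 1.3
time_s: 9.25
tcp_pos: [0.4572, 0.1171, 0.1048]
tool_rot: [0.028, -3.14, -0.001]
wrist_force: [-3.1, 2.5, 0.1]
grip_width: 0.0438
grasp_force: 1.4
time_s: 9.45
tcp_pos: [0.4575, 0.1121, 0.1047]
tool_rot: [0.087, -3.14, -0.0]
wrist_force: [-2.6, 2.1, 0.0]
grip_width: 0.0438
grasp_force: 1.4
```

```bash
python3 -m handwheel '[[[0,-5,0,0,0,2.2],[0,0,0,0,0,0]]]';python3 -m handwheel '[[[0,-5,0,0,0,2.2],[0,0,0,0,0,0]]]';python3 -m handwheel '[[[1,-3,0,0,0,1.3],[0,0,0,0,0,0]]]';python3 -m handwheel '[[[0,-3,0,0,0,1.3],[0,0,0,0,0,0]]]'
python3 - <<'E'
from h import *
d=get_image("top"); a=d["image"][145:250,175:305]
cv2.imwrite("pics/c5.png",cv2.resize(a,(780,600),interpolation=cv2.INTER_CUBIC)[:,:,::-1])
E
```

```text
time_s: 9.65
tcp_pos: [0.4578, 0.107, 0.1047]
tool_rot: [0.147, -3.138, 0.0]
wrist_force: [-2.3, 3.2, 0.7]
grip_width: 0.044
grasp_force: 1.4
time_s: 9.85
tcp_pos: [0.4582, 0.102, 0.1047]
tool_rot: [-0.206, 3.135, -0.0]
wrist_force: [-2.4, 2.1, 0.0]
grip_width: 0.0439
grasp_force: 1.3
time_s: 10.05
tcp_pos: [0.4587, 0.099, 0.1047]
tool_rot: [0.243, -3.131, 0.0]
wrist_force: [-2.1, 3.3, 0.7]
grip_width: 0.0438
grasp_force: 1.6
time_s: 10.25
tcp_pos: [0.4591, 0.0958, 0.1047]
tool_rot: [0.28, -3.129, 0.0]
wrist_force: [-1.9, 1.9, 0.0]
grip_width: 0.0441
grasp_force: 1.6
```

View pics/c5.png

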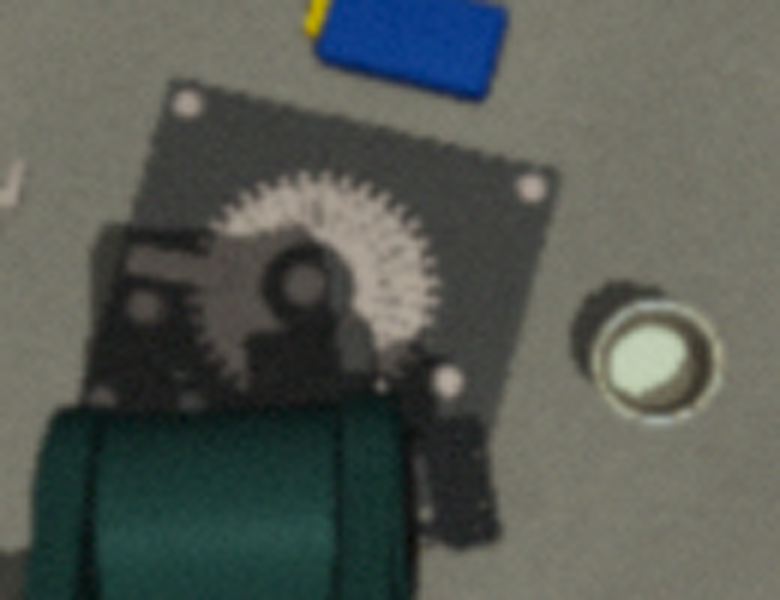

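The arm tip is at about (130,258), just short of the post at (142,305), with roughly 0.1 rad to go.

```bash
python3 -m handwheel '[[[1,-5,0,0,0,2.2],[0,0,0,0,0,0]]]';python3 -m handwheel '[[[1,-3,0,0,0,1.3],[0,0,0,0,0,0]]]';python3 -m handwheel '[[[0,-2,0,0,0,0.9],[0,0,0,0,0,0]]]';python3 -m handwheel '[[[1,-2,0,0,0,0.9],[0,0,0,0,0,0]]]';python3 -m handwheel '[[[0,-1,0,0,0,0],[0,0,0,0,0,0]]]'
```

```text
time_s: 10.5
tcp_pos: [0.4601, 0.0907, 0.1047]
tool_rot: [0.339, -3.123, 0.001]
wrist_force: [-2.4, 2.3, 0.3]
grip_width: 0.0438
grasp_force: 1.3
time_s: 10.7
tcp_pos: [0.4608, 0.0877, 0.1046]
tool_rot: [0.375, -3.118, 0.0]
wrist_force: [-3.2, 2.5, 0.6]
grip_width: 0.044
grasp_force: 1.6
time_s: 10.9
tcp_pos: [0.4613, 0.0858, 0.1047]
tool_rot: [-0.4, 3.116, -0.0]
wrist_force: [-1.7, 3.1, -0.7]
grip_width: 0.0442
grasp_force: 1.6
time_s: 11.1
tcp_pos: [0.4618, 0.0838, 0.1046]
tool_rot: [0.425, -3.112, 0.0]
wrist_force: [-3.1, 2.5, 0.9]
grip_width: 0.0439
grasp_force: 1.7
time_s: 11.3
tcp_pos: [0.4619, 0.0829, 0.1047]
tool_rot: [0.424, -3.112, 0.0]
wrist_force: [-4.0, 2.7, 0.5]
grip_width: 0.0439
grasp_force: 1.9
```

```bash
for i in 1; do python3 -m handwheel '[[[0,-1,0,0,0,0],[0,0,0,0,0,0]]]';python3 -m handwheel '[[[0,-1,0,0,0,0],[0,0,0,0,0,0]]]';python3 -m handwheel '[[[0,-1,0,0,0,0],[0,0,0,0,0,0]]]'; python3 -m handwheel '[[[0,-1,0,0,0,0],[0,0,0,0,0,0]]]'; done | grep -E "pos|force"
```

```text
tcp_pos: [0.462, 0.0821, 0.1047]
wrist_force: [-2.8, 3.0, -0.5]
grasp_force: 2.2
tcp_pos: [0.462, 0.0814, 0.1046]
wrist_force: [-3.4, 4.8, -0.1]
grasp_force: 2.9
tcp_pos: [0.4621, 0.0808, 0.1047]
wrist_force: [-4.0, 7.0, -1.0]
grasp_force: 3.6
tcp_pos: [0.4621, 0.0802, 0.1046]
wrist_force: [-3.1, 8.2, -1.1]
grasp_force: 4.4
```

```bash
(python3 -m handwheel '[[[0,-1,0,0,0,0],[0,0,0,0,0,0],[0,0,0,0,0,0]]]'; python3 -m handwheel '[[[0,0,0,0,0,0],[0,0,0,0,0,0],[0,0,0,0,0,0],[0,0,0,0,0,0],[0,0,0,0,0,0],[0,0,0,0,0,0]]]';python3 -m handwheel '[[[0,0,0,0,0,0],[0,0,0,0,0,0],[0,0,0,0,0,0],[0,0,0,0,0,0],[0,0,0,0,0,0],[0,0,0,0,0,0]]]') | grep -E "pos|force"
python3 - <<'E'
from h import *
d=get_image("top"); a=d["image"][145:250,175:305]
cv2.imwrite("pics/c6.png",cv2.resize(a,(780,600),interpolation=cv2.INTER_CUBIC)[:,:,::-1])
E
```

```text
tcp_pos: [0.4623, 0.0795, 0.1046]
wrist_force: [-3.0, 10.1, -3.0]
grasp_force: 5.0
tcp_pos: [0.4623, 0.0795, 0.1047]
wrist_force: [-3.3, 9.9, -1.6]
grasp_force: 5.0
tcp_pos: [0.4623, 0.0795, 0.1046]
wrist_force: [-1.9, 9.5, -2.4]
grasp_force: 5.0
```

View pics/c6.png

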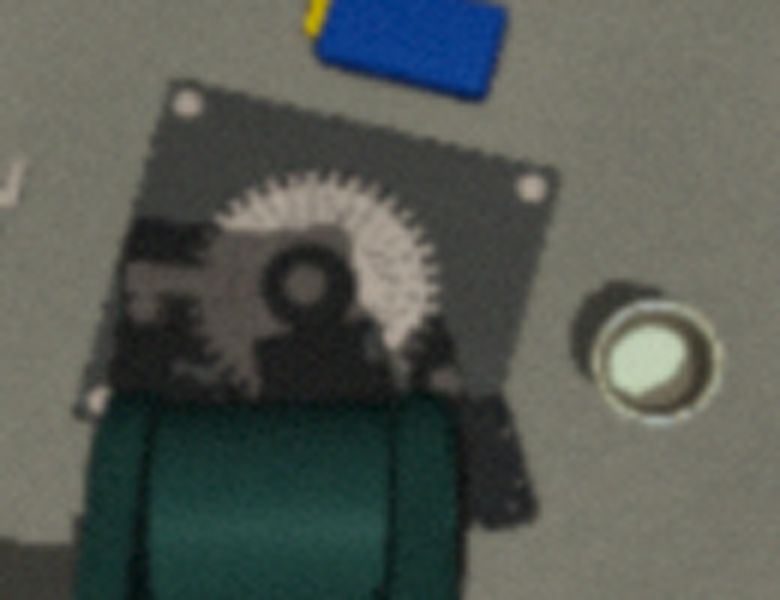

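The arm is against the post, with its tip at about (130,275) and the post at (142,305). About 10 N was held for 1.5 s, so I'll swing back loosely.

```bash
python3 -m handwheel '[[[-2,12,0,0,0,-4.3],[-1,10,0,0,0,-4.3],[-1,9,0,0,0,-4.3],[0,10,0,0,0,-4.3],[1,9,0,0,0,-4.3],[1,10,0,0,0,-4.3],[2,9,0,0,0,-4.3],[3,9,0,0,0,-4.3],[3,9,0,0,0,-4.3],[4,9,0,0,0,-4.3],[5,8,0,0,0,-4.3],[5,8,0,0,0,-4.3],[6,8,0,0,0,-4.3],[7,7,0,0,0,-4.3],[7,7,0,0,0,-4.3],[8,6,0,0,0,-4.3],[0,0,0,0,0,0]]]';python3 -m handwheel '[[[7,6,0,0,0,-4.3],[0,0,0,0,0,0]]]';  python3 -m handwheel '[[[4,3,0,0,0,0],[0,0,0,0,0,0]]]'
```

```text
time_s: 15.35
tcp_pos: [0.5132, 0.2184, 0.1053]
tool_rot: [1.407, 2.804, 0.003]
wrist_force: [0.2, -0.7, 0.1]
grip_width: 0.0444
grasp_force: 0.0
time_s: 15.55
tcp_pos: [0.5187, 0.224, 0.105]
tool_rot: [1.51, 2.752, 0.002]
wrist_force: [-0.3, -0.3, 0.7]
grip_width: 0.0441
grasp_force: 0.1
time_s: 15.75
tcp_pos: [0.5217, 0.227, 0.1049]
tool_rot: [1.51, 2.754, 0.001]
wrist_force: [-1.0, 0.4, -0.2]
grip_width: 0.0441
grasp_force: 0.0
```

```bash
python3 -m handwheel '[[[-4,-3,0,0,0,0],[-3,-2,0,0,0,0],[0,0,0,0,0,0],[0,0,0,0,0,0]]]' -1; python3 -m handwheel '[[[0,0,0,0,0,0],[0,0,0,0,0,0],[0,0,20,0,0,0],[0,0,25,0,0,0],[0,0,25,0,0,0],[0,0,25,0,0,0],[0,0,25,0,0,0],[-10,-40,10,0,0,0],[-10,-45,0,0,0,0],[-10,-45,0,0,0,0],[0,-45,0,0,0,0],[0,-45,0,0,0,0],[0,-45,0,0,0,0],[0,-45,0,0,0,0],[0,0,0,0,0,0],[0,0,0,0,0,0]]]'
python3 - <<'E'
from h import *
d=get_image("top"); a=d["image"][145:250,175:305]
cv2.imwrite("pics/c7.png",cv2.resize(a,(780,600),interpolation=cv2.INTER_CUBIC)[:,:,::-1])
E
```

```text
time_s: 16.15
tcp_pos: [0.5139, 0.2219, 0.1048]
tool_rot: [1.513, 2.753, -0.0]
wrist_force: [0.1, -0.1, -0.6]
grip_width: 0.0724
grasp_force: 0.0
time_s: 17.75
tcp_pos: [0.484, -0.0886, 0.2347]
tool_rot: [-1.516, -2.751, -0.001]
wrist_force: [-0.3, 0.2, -1.3]
grip_width: 0.0877
grasp_force: 0.0
```

View pics/c7.png

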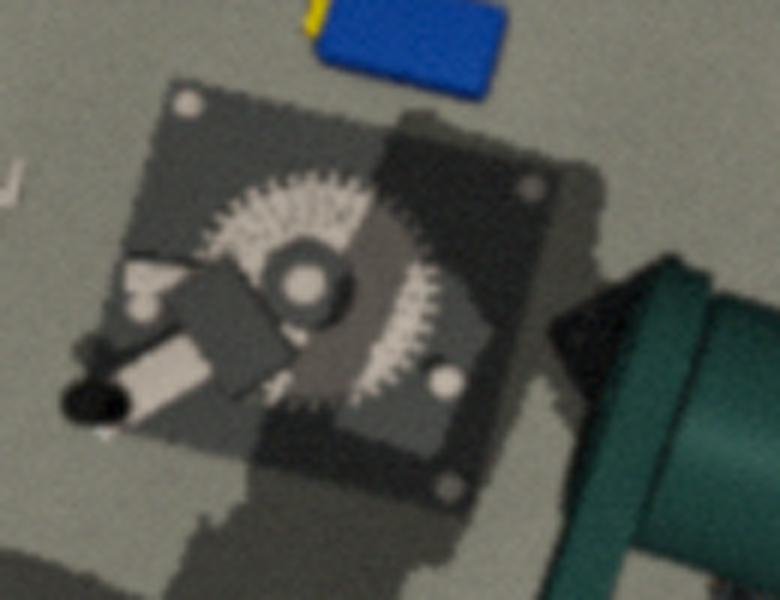

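The arm end at (128,278) still touches the post at (142,308), and the grip top is at (95,402). I'll check the lever angle before handing in.

```bash
python3 - <<'E'
from h import *
d=get_image("top")
g=ray(d,175+95/6-.5,145+402*.175-.5,.15)
L=np.arctan2(g[1]-.118,g[0]-.586)+.245-np.pi; print(g,L)
if L<-.63: print(finish_job())
E
```

```text
[0.51484443 0.22021245 0.15      ] -0.7176564783040198
the job is handed in; nothing more can be done
None
```

The job is handed in; no verdict came back. The freewheel grips anticlockwise (positive): I pumped the arm to its left-hand stop post, leaned on the grip at about 10 N for 1.5 s, then left the lever loose at about -0.72 rad with the arm still on the post.

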